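# Check a heat sealer pad with the hardness gauge and fit the insert it calls for

## Task

Take the hardness gauge, press it squarely on the orange sponge pad in the sealer's drawer until its foot lies flat, hold it there for a second to take the reading, and stand the gauge back upright on its blue rest. If the reading is in the green the pad is still good: fit the aluminium carrier frame in the drawer; if it is in the red the pad has gone hard: fit the red lock-out cover instead. Hook the insert's edge under the drawer's retaining lip and lower it until it lies flat and fully home over the pad, leave the other insert where it is, never run the gauge's pin onto anything hard, and do not disturb the things around.

Things in the scene. Friction and masses are not known exactly. Their poses are not given: they have to be found in the camera images.
- sealer: Bench heat sealer with its drawer drawn out. Origin on the bench below the pad's centre; z up, y towards the cream housing (front face at y = +125 mm, 210 mm wide in x, 215 mm high), x across the drawer. Drawer 160 mm wide, from y = -90 mm.
- pad_centre (a point): Centre of the top of the orange silicone-sponge pad (98 x 126 mm) in the drawer, 62 mm above the bench, axes as the sealer. Sunk between side walls and front rim, which rise 10 mm above it. Under the gauge's foot it gives about 1 mm per 7 N (5 mm at most); how far the pin sinks depends on its age, which cannot be seen.
- seat (a point): Where the centre of an insert's underside lies when home: 66 mm above the bench, 4 mm above pad_centre, level with two side ledges (inner edges x = +-52 mm) that carry it; axes as the sealer. Pocket: side walls at x = +-62 mm and front rim at y = -68 mm, both 6 mm high; rear wall at y = +66.5 mm with the lip over it.
- lip (a point): Middle of the edge of the drawer's steel retaining lip, on its underside: 57.5 mm along +y from seat and 9 mm higher; the lip is 5 mm thick, as wide as the drawer, and the rear wall stands 9 mm further in (+y). An insert does not pass flat between rim and lip: tilt it 10 to 15 degrees, hooking edge low, put the edge under the lip up to the rear wall, turn the other end down.
- gauge_grip (a point): Centre of the black grip block on top of the hardness gauge, 24 (x) x 30 (y) x 46 mm high: take it here from above. Gauge 0.3 kg, 149 mm tall, upright when z is up; round dial 74 mm wide and 26 mm thick, centre 64 mm below this point, looking along +x.
- gauge_foot (a point): Centre of the underside of the gauge's round steel foot (42 mm across), 126 mm straight below gauge_grip. The sprung pin, 6 mm across, stands out 8 mm below it; it is pushed in by 2.4 N at first, rising to 7.2 N when flush.
- needle (a joint): Black hand of the dial, rad, clockwise: 0 with the pin fully out, 4.71 (full scale) with the pin flush with the foot, in proportion to the pin's 8 mm. Green arc 0.7 to 2.5 (soft), red arc 2.7 to 4.4 (hard). Drops back as the gauge is lifted.
- max_hand (a joint): Broad orange hand of the dial, same scale: pushed along by the needle, it stays at the highest reading (to about 0.1 rad). It starts at 0.
- rest_top (a point): Centre of the foot's place on the gauge's blue rest (84 mm square block on a 110 mm foot plate), 20 mm above the bench: the foot stands here inside a rim 6 mm high and 62 mm square inside, with a well 26 mm square below the pin, so that the pin stays out. x, y along its sides. The gauge starts here.
- carrier_plate (a point): Centre of the plate (half-way through it) of the aluminium carrier frame, 118 (x) x 130 (y) x 4 mm, about 0.22 kg, with a window; the +y edge is its hooking edge. A black grip rib, 12 mm thick (x), 44 mm long (y), stands 33 mm above the plate's top, its middle 38 mm along -y. It starts flat on the bench.
- cover_plate (a point): Centre of the plate of the red lock-out cover with a white cross; same outline, thickness, mass, hooking edge and grip rib as the carrier frame. It starts flat on the bench.
- amber_bottle: Bystander: amber bottle, 72 mm across, 165 mm high, origin under its centre.
- clear_bottle: Bystander: pale bottle with a green cap, 64 mm across, 150 mm high, origin under its centre.
- spare_cap: Bystander: green screw cap, 48 mm across, 26 mm high, origin under its centre.
- clamp: Bystander: steel pipe clamp ring lying flat, 86 mm across with a 20 mm lug, 14 mm high, origin under its centre.
There are look-alikes about, which are no part of the job. Of the things that look like the part that bears rest_top, take the one that is nearest to the robot's base at the start.

How it is judged:
By the outcome, as a careful person would: the job done as asked, in the order asked, and still so for the second after the job is handed in, with the robot touching nothing.
It also fails if it takes over 72 s, if anything falls off the work surface, if the arm or the gripper's body presses on something with over 40 N, if the wrist force passes 120 N, or if a joint passes its speed limit or range.

## Robot

A 7-joint arm with a two-finger parallel gripper is mounted at the origin on the work surface. World frame = base frame: x ahead of the robot, y to its left, z up, the work surface at z = 0. Lengths are in m, angles in rad, forces in N, time in s.
With the tool pointing down it reaches from about 0.425 to 0.925 m from the base axis. Payload 6.8 kg.
Tool frame: the origin (TCP) lies midway between the tips of the shut fingers; the grasp point (between the pads) lies bot.tcp_to_grasp behind it (bot.tcp_to_grasp is the distance from the TCP to the grasp point, in m); z points along the fingers, y is the line along which they close (so a half turn about z gives the same grasp; the last joint's range is limited). The gripper opens to 88 mm and grips with 3 to 60 N. Pads are 20 mm wide; open, the fingers measure 115 mm over their backs; the gripper's body (75 mm by 178 mm) begins 61 mm behind the grasp point.
Start: joints at [-1.353, 0.477, 0.022, 1.555, -0.011, 1.109, -0.083], TCP at [0.216, 0.64, 0.223] pointing down, gripper open.
Joint ranges: [-2.96, 2.96], [-0.34, 2.1], [-1.41, 1.46], [0.24, 2.44], [-1.37, 4.51], [0.17, 1.92], [-2.96, 2.96]. Speed limits (rad/s): [2.39, 2.39, 3.14, 3.14, 3.14, 3.14, 3.14].

## Interface

Orientations are given as a unit quaternion [w, x, y, z].
In Python, from cell import bot, eoat, solve_ik, monitor, get_image, calibration, job gives the robot as it stands. Calls block until the motion is done:
- bot.reach(position, orientation): joint-space move of the TCP to a pose.
- bot.move_l(position, attitude=None, v=0.15): straight line of the TCP; attitude=None keeps the orientation; v is the mean speed in m/s.
- bot.movej(angles): joint-space move.
- eoat.gripper_to(opening, f_grip=None): opening from 0.0 (shut) to 1.0 (fully open); f_grip is the grip in N (None keeps the last); returns when the fingers have stopped.
- bot.sleep(seconds).
- solve_ik(position, orientation): joint angles nearest the present ones, or None.
- monitor.state(): the state.
- get_image(name): name is "scene" or "top" or "wrist"; returns (picture, depth): 480x640x3 uint8, red, green, blue; 480x640 float32, m along the optical axis (not along the pixel's ray), 0 where there is no reading.
- calibration(name): a dict with "camera_matrix" (3x3 intrinsics, pixels), "T" (4x4, takes a point from camera to world coordinates). Camera axes: x right, y down, z forward; pixel columns grow to the right and rows downward; lengths in m; the calibration is good to about 2 mm. The wrist camera is an equidistant fisheye: a pixel r from the principal point sees the ray r / f radians off the axis. A picture is of the moment at which its call begins: read the wrist's pose just before it. calibration takes no time and is no camera call; for the wrist camera it gives the pose at the moment of the call.
A pose or a line that the arm cannot do raises bot.Unreachable and nothing moves.
- job.hand_in(): hands the job in; it is judged then, once.
The state is a dict: "clock": time; "joint_pos": joint angles; "qd": joint speeds; "joint_efforts": joint torques, N m; "tool_pos": TCP position; "ee_rot": TCP orientation; "contact_force": force on the tool from outside, world axes, zero at the start; "moment": the same for the moment, N m; "grip_width": opening from 0.0 (shut) to 1.0 (fully open); "grip_force": force on a finger pad.
Only numpy, scipy, OpenCV 4.12 (cv2) and the standard library are available. Lean on these libraries where they do the work, as an engineer would, in place of code of your own. Each camera call takes 0.05 s, during which the arm holds its last target. There are 200 camera calls.

## Working session

There is one attempt and no reset: what is moved stays moved. The work goes in short steps, each a Python script; the robot and the scene stay as the last script left them, time stands still between calls to the robot, and variables do not carry over. Pictures are saved under pics/ and viewed, at most 10 in all, crops included, and the job is handed in when it is done.

```bash
ls; mkdir -p pics; python3 - <<'E'
from cell import bot,eoat,monitor,get_image,calibration
import cv2,numpy as np
for n in ["top","scene"]:
    p,d=get_image(n); np.savez("pics/%s0.npz"%n,p=p,d=d,**calibration(n)); cv2.imwrite("pics/%s0.png"%n,p[:,:,::-1])
    print(n,calibration(n))
print(bot.tcp_to_grasp, monitor.state())
E
```

```text
pics
top {'camera_matrix': array([[602.52616578,   0.        , 323.96305675],
       [  0.        , 602.52616578, 247.50582817],
       [  0.        ,   0.        ,   1.        ]]), 'T': array([[ 0.01112133, -0.98061684,  0.19561935,  0.2954468 ],
       [-0.99975544, -0.00716474,  0.020922  , -0.16252804],
       [-0.01911491, -0.19580419, -0.9804567 ,  1.40174387],
       [ 0.        ,  0.        ,  0.        ,  1.        ]])}
scene {'camera_matrix': array([[454.55511759,   0.        , 318.59016377],
       [  0.        , 454.55511759, 239.5086413 ],
       [  0.        ,   0.        ,   1.        ]]), 'T': array([[-0.5922022 ,  0.51329829, -0.62114525,  1.19848804],
       [ 0.80548241,  0.35582035, -0.47390925,  0.31249937],
       [-0.02224069, -0.78097167, -0.62417033,  0.75346912],
       [ 0.        ,  0.        ,  0.        ,  1.        ]])}
0.0187 {'clock': 0.1, 'joint_pos': array([-1.35310929,  0.4777114 ,  0.0222952 ,  1.55628749, -0.01150146,
        1.10924416, -0.08312936]), 'qd': array([ 2.29195130e-03, -2.21363252e-03, -7.73563398e-06, -3.04974958e-03,
        1.39197298e-04, -5.92507575e-04,  1.95519303e-03]), 'joint_efforts': array([ 4.29223073e-03, -5.84091139e+01,  1.53964821e+00, -2.73312271e+01,
       -5.42253884e-02,  1.30755673e-02,  4.81718473e-05]), 'tool_pos': array([0.21585622, 0.63903142, 0.22180953]), 'ee_rot': array([-8.08949259e-05,  1.62157847e-01,  9.86764538e-01, -7.57312866e-04]), 'contact_force': array([ 0.95606279,  0.19935263, -0.44260962]), 'moment': array([-0.04878472, -0.00957587,  0.00436262]), 'grip_force': 0.0, 'grip_width': 0.9995208823204891}
```

View pics/top0.png

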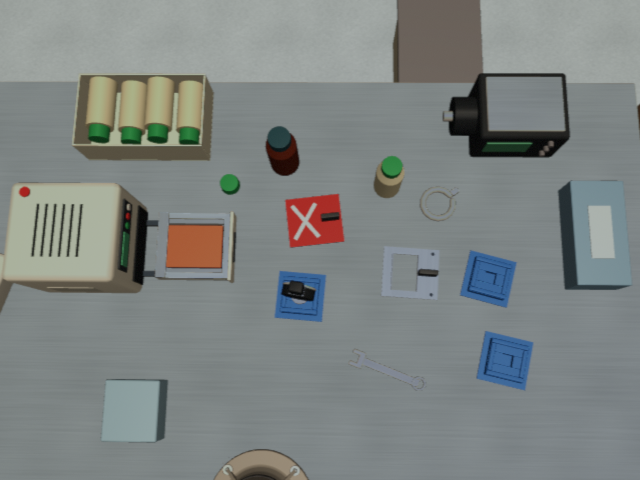

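View pics/scene0.png

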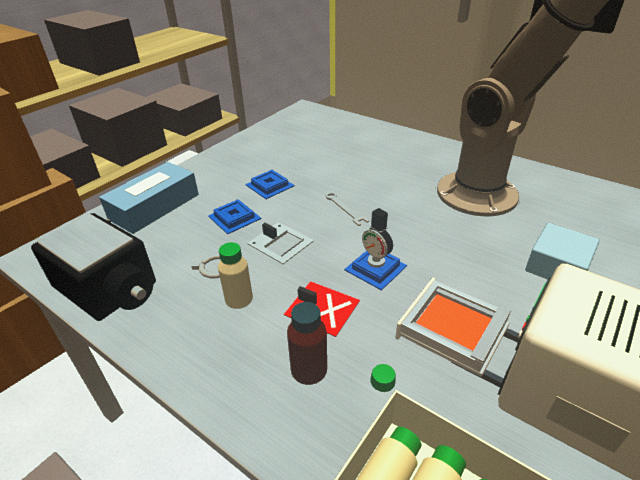

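```bash
python3 - <<'E'
import cv2,numpy as np
p=cv2.imread("pics/top0.png")
def crop(x0,y0,w,h,s,n): cv2.imwrite("pics/"+n,cv2.resize(p[y0:y0+h,x0:x0+w],None,fx=s,fy=s,interpolation=cv2.INTER_CUBIC))
crop(140,185,200,140,4,"c1.png")
a=cv2.resize(p[185:325,270:450],None,fx=4.4,fy=4.4,interpolation=cv2.INTER_CUBIC); cv2.imwrite("pics/c2.png",a[:600,:800])
E
```

```text
(no output)
```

View pics/c1.png

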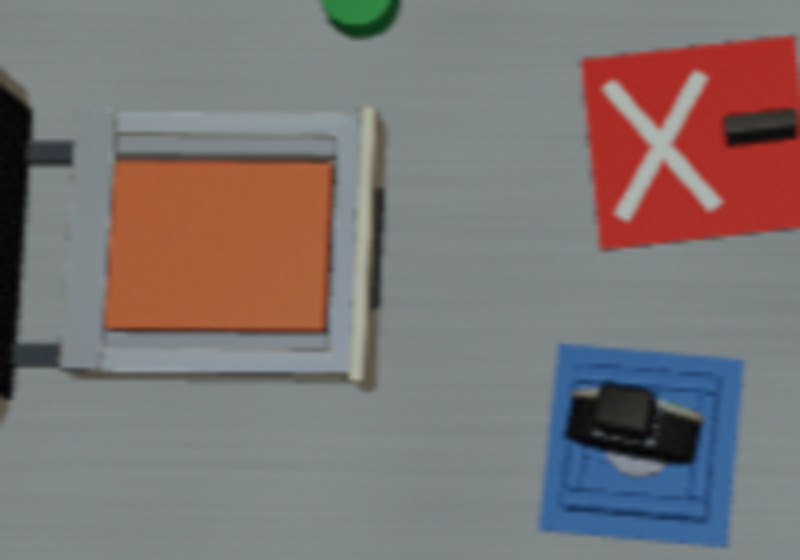

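View pics/c2.png

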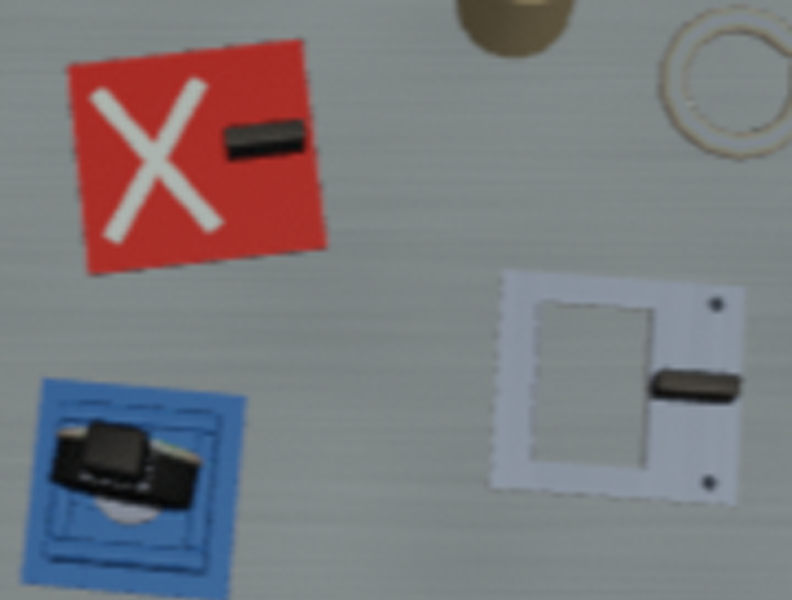

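```bash
cat > h.py <<'E'
import numpy as np,cv2
from scipy.spatial.transform import Rotation as R
def ray(K,T,uv,z):
    uv=np.atleast_2d(np.array(uv,float)); d=np.c_[(uv-K[:2,2])/K[0,0],np.ones(len(uv))]@T[:3,:3].T
    return T[:3,3]+d*((z-T[2,3])/d[:,2])[:,None]
E
python3 - <<'E'
from h import *
np.set_printoptions(precision=4,suppress=True)
f=np.load("pics/top0.npz");K,T,D=f["camera_matrix"],f["T"],f["d"]
c1=lambda a:np.array(a)/4+[140,185]-.4; c2=lambda a:np.array(a)/4.4+[270,185]-.4
def rep(n,px,z):
    P=ray(K,T,px,z); print(n,"\n",P[:,:2], "len",np.linalg.norm(np.roll(P,-1,0)-P,axis=1), "mean",P.mean(0)); 
    i=np.round(px).astype(int)
    for v in (px.mean(0),):
        j=np.round(v).astype(int); q=np.linalg.inv(K)@np.r_[v,1]*D[j[1],j[0]]; print("  depth pt",T[:3,:3]@q+T[:3,3])
    e=P[1]-P[0]; print("  dir01 deg",np.degrees(np.arctan2(e[1],e[0])), "dir12",np.degrees(np.arctan2(*(P[2]-P[1])[1::-1])))
rep("pad",c1([(117,160),(333,160),(328,330),(106,330)]),.062)
rep("liptop edge",c1([(117,110),(101,369)]),.080)
rep("side walls outer",c1([(117,111),(358,113),(350,376),(101,371)]),.072)
rep("grip top",c1([(600,384),(650,386),(656,428),(604,426)]),.169)
rep("rest plate",c1([(560,345),(743,361),(727,546),(541,530)]),.0)
rep("cover",c2([(68,65),(302,41),(327,248),(90,275)]),.004)
rep("cover rib",c2([(224,129),(304,121),(305,139),(226,148)]),.037)
rep("carrier",c2([(502,270),(745,288),(736,504),(490,488)]),.004)
rep("carrier rib",c2([(656,370),(742,374),(740,390),(654,385)]),.037)
E
```

```text
pad 
 [[0.6138 0.223 ]
 [0.6146 0.0985]
 [0.5159 0.097 ]
 [0.5149 0.2231]] len [0.1245 0.0987 0.1261 0.0989] mean [0.5648 0.1604 0.062 ]
  depth pt [0.5638 0.1596 0.0652]
  dir01 deg -89.62501039480628 dir12 -179.11879300503597
liptop edge 
 [[0.6387 0.2196]
 [0.4899 0.2194]] len [0.1488 0.1488] mean [0.5643 0.2195 0.08  ]
  depth pt [0.567  0.2244 0.0629]Traceback (most recent call last):
  File "<stdin>", line 12, in <module>
  File "<stdin>", line 10, in rep
IndexError: index 2 is out of bounds for axis 0 with size 2
```

```bash
python3 - <<'E'
from h import *
np.set_printoptions(precision=4,suppress=True)
f=np.load("pics/top0.npz");K,T,D=f["camera_matrix"],f["T"],f["d"]
c1=lambda a:np.array(a)/4+[140,185]-.4; c2=lambda a:np.array(a)/4.4+[270,185]-.4
def rep(n,px,z):
    P=ray(K,T,px,z); print(n, "len",np.linalg.norm(np.roll(P,-1,0)-P,axis=1), "mean",P.mean(0)); 
    v=px.mean(0);j=np.round(v).astype(int); q=np.linalg.inv(K)@np.r_[v,1]*D[j[1],j[0]]; print("  depth pt",T[:3,:3]@q+T[:3,3])
    a=lambda e:np.degrees(np.arctan2(e[1],e[0])); print("  yaw from edges 01,12,23,30", a(P[0]-P[1])-90,a(P[1]-P[2]),a(P[3]-P[2])-90,a(P[0]-P[3]))
rep("side walls outer",c1([(117,111),(358,113),(350,376),(101,371)]),.072)
rep("grip top",c1([(600,384),(650,386),(656,428),(604,426)]),.169)
rep("rest plate",c1([(560,345),(743,361),(727,546),(541,530)]),.0)
rep("cover",c2([(68,65),(302,41),(327,248),(90,275)]),.004)
rep("cover rib",c2([(224,129),(304,121),(305,139),(226,148)]),.037)
rep("carrier",c2([(502,270),(745,288),(736,504),(490,488)]),.004)
rep("carrier rib",c2([(656,370),(742,374),(740,390),(654,385)]),.037)
E
```

```text
side walls outer len [0.1384 0.1516 0.14   0.1502] mean [0.5646 0.1521 0.072 ]
  depth pt [0.5665 0.1552 0.0587]
  yaw from edges 01,12,23,30 -0.1363704055605126 0.7147601457588624 -0.6796948003735963 0.10586141216157538
grip top len [0.0259 0.022  0.0268 0.0219] mean [ 0.4599 -0.0804  0.169 ]
  depth pt [ 0.4597 -0.0805  0.1703]
  yaw from edges 01,12,23,30 -1.8257162379925234 9.102413631165991 -1.7103451024547383 6.670663777167703
rest plate len [0.1083 0.1086 0.1085 0.1091] mean [ 0.4596 -0.0785  0.    ]
  depth pt [ 0.4459 -0.0854  0.1142]
  yaw from edges 01,12,23,30 -4.577719921276866 -4.281691107707457 -4.337706457704897 -4.34836636031113
cover len [0.1287 0.1165 0.1284 0.118 ] mean [ 0.6408 -0.1089  0.004 ]
  depth pt [ 0.6388 -0.1091  0.0099]
  yaw from edges 01,12,23,30 6.39565928884312 7.004592027974824 7.048120945504451 7.131751228090671
cover rib len [0.0427 0.0099 0.0422 0.0104] mean [ 0.645  -0.1461  0.037 ]
  depth pt [ 0.6449 -0.1461  0.0374]
  yaw from edges 01,12,23,30 6.243881220901571 3.4441117923271416 7.056109542270434 6.528054646499706
carrier len [0.1301 0.1163 0.1295 0.1178] mean [ 0.5162 -0.3349  0.004 ]
  depth pt [ 0.5158 -0.3351  0.0035]
  yaw from edges 01,12,23,30 -3.918779446100629 -3.823022616795312 -3.2374222990600146 -3.552574135564576
carrier rib len [0.0445 0.0085 0.0445 0.008 ] mean [ 0.515  -0.3723  0.037 ]
  depth pt [ 0.5149 -0.3723  0.0372]
  yaw from edges 01,12,23,30 -2.249418724152207 -8.460801418646412 -2.9158504883965435 -8.568976882725874
```

```bash
cat >> h.py <<'E'
from cell import bot,eoat,solve_ik,monitor,get_image,calibration,job
np.set_printoptions(precision=4,suppress=True)
G=bot.tcp_to_grasp
def quat(yaw,tilt=0.):
    "tool down, closing along x turned by yaw (deg); tilt: turn about the part's own x axis (deg)"
    r=R.from_euler("z",yaw,degrees=True)*R.from_euler("x",tilt,degrees=True)*R.from_matrix([[0,1,0],[1,0,0],[0,0,-1]])
    q=r.as_quat(); return np.r_[q[3],q[:3]]
def st(*k):
    s=monitor.state(); print("t%.1f"%s["clock"],"tcp",s["tool_pos"],"F",s["contact_force"],"w %.3f gf %.1f"%(s["grip_width"],s["grip_force"])); return s
def snap(cam,n):
    T=calibration(cam); p,d=get_image(cam); np.savez("pics/%s.npz"%n,p=p,d=d,**T); cv2.imwrite("pics/%s.png"%n,p[:,:,::-1])
E
python3 - <<'E'
from h import *
s=monitor.state(); p=s["tool_pos"]
bot.move_l([p[0],p[1],.36],v=.25)
q=quat(-10)
bot.reach([.4599,-.0804,.30],q); st()
bot.move_l([.4599,-.0804,.146-G],v=.15); st()
eoat.gripper_to(0.0,f_grip=50); st()
bot.move_l([.4599,-.0804,.20-G],v=.08); st()
bot.move_l([.4599,-.0804,.265-G],v=.2); bot.sleep(.2); st()
snap("scene","s1")
p=cv2.imread("pics/s1.png"); a=p[140:300,320:480]; b=cv2.resize(a,None,fx=3.5,fy=3.5,interpolation=cv2.INTER_CUBIC); cv2.imwrite("pics/s1c.png",b)
E
```

```text
t3.5 tcp [ 0.4603 -0.0795  0.3001] F [-0.2873  0.406  -0.5776] w 1.005 gf 0.0
t4.8 tcp [ 0.4605 -0.0805  0.1279] F [-0.0223  0.7085  0.9077] w 1.002 gf 0.0
t5.8 tcp [ 0.4598 -0.0804  0.1272] F [-0.9894  0.797  -0.6613] w 0.265 gf 50.0
t6.6 tcp [ 0.4596 -0.0802  0.181 ] F [ 0.735  -0.2176 -2.9251] w 0.267 gf 50.0
t7.3 tcp [ 0.4589 -0.0803  0.2449] F [-1.0681  0.3842 -2.5437] w 0.272 gf 50.0
```

View pics/s1c.png

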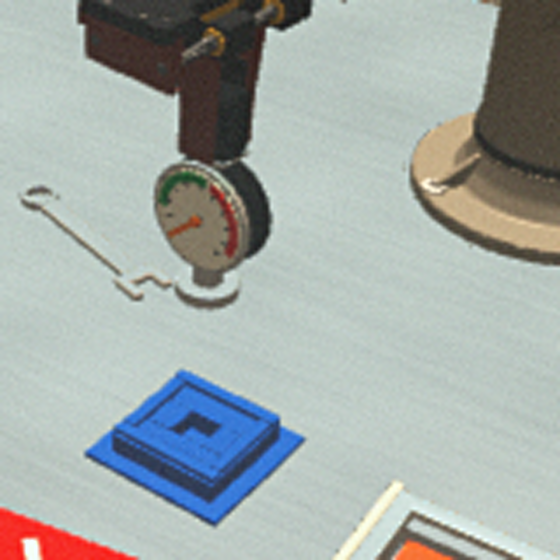

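```bash
python3 - <<'E'
from h import *
c=np.array([.5648,.1604]); h=.126-G
bot.move_l([*c,.12+h],v=.25); bot.sleep(.2)
def fz(): 
    v=[]
    for _ in range(5): v.append(monitor.state()["contact_force"][2]); bot.sleep(.02)
    return np.mean(v)
f0=fz(); print("tare",f0)
bot.move_l([*c,.073+h],v=.12)
bot.move_l([*c,.063+h],v=.04); print("at 63",fz()-f0)
for z in np.arange(.062,.0569,-.001):
    bot.move_l([*c,z+h],v=.03); f=fz()-f0; p=monitor.state()["tool_pos"]; print("%.3f foot %.4f F %.1f"%(z,p[2]-h,f))
    if f>17: break
bot.sleep(.8); snap("scene","s2"); bot.sleep(.4); st()
bot.move_l([*c,.064+h],v=.03); bot.move_l([*c,.12+h],v=.15)
bot.sleep(.2); snap("scene","s3"); st()
o=[]
for n in ("s2","s3"):
    p=cv2.imread("pics/%s.png"%n); o.append(cv2.resize(p[185:365,390:520],None,fx=3,fy=3,interpolation=cv2.INTER_CUBIC))
cv2.imwrite("pics/s23.png",np.hstack(o))
E
```

```text
tare -3.116441046970172
at 63 3.8676749257109324
0.062 foot 0.0621 F 4.2
0.061 foot 0.0611 F 5.4
0.060 foot 0.0604 F 9.1
0.059 foot 0.0599 F 13.4
0.058 foot 0.0593 F 17.1
t12.8 tcp [0.5651 0.1604 0.1666] F [-2.9114 -0.6111 14.3562] w 0.268 gf 50.0
t13.9 tcp [0.5642 0.1603 0.2263] F [ 0.7751  0.0655 -2.6668] w 0.272 gf 50.0
```

View pics/s23.png

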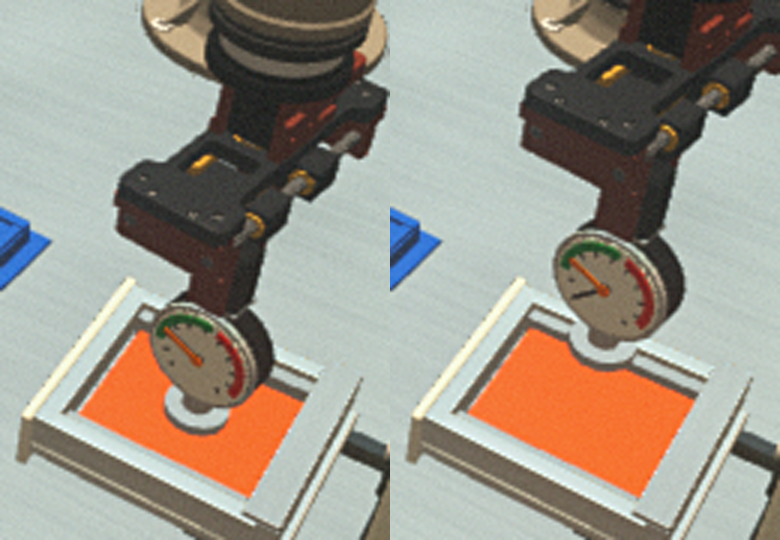

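The first view shows the orange hand lying in the green arc at about (180,345). In the second, after lifting, it has stayed at about (585,270), still in the green. The pad is still good, so I'll return the gauge and fit the aluminium carrier.

```bash
python3 - <<'E'
from h import *
g=np.array([.4599,-.0804])
bot.move_l([*g,.26-G],v=.3)
bot.move_l([*g,.165-G],v=.2); st()
bot.move_l([*g,.1462-G],v=.04); bot.sleep(.1); st()
eoat.gripper_to(0.9); st()
bot.move_l([*g,.30-G],v=.2)
snap("scene","s4")
r=np.array([.5145,-.3725]); q=quat(-3.6)
bot.reach([*r,.15],q)
eoat.gripper_to(.5)
bot.move_l([*r,.03],v=.2); bot.move_l([*r,.009],v=.06); st()
eoat.gripper_to(0.0,f_grip=60); st()
bot.move_l([*r,.04],v=.06); bot.sleep(.2); st()
bot.move_l([*r,.24],v=.3)
snap("scene","s5"); snap("top","t5")
o=[]
for n,(x,y) in (("s4",(330,170)),("s5",(210,100))):
    p=cv2.imread("pics/%s.png"%n); o.append(cv2.resize(p[y:y+180,x:x+130],None,fx=3,fy=3,interpolation=cv2.INTER_CUBIC))
cv2.imwrite("pics/s45.png",np.hstack(o))
E
```

```text
t15.5 tcp [ 0.4607 -0.0801  0.1466] F [ 0.0165 -0.1489 -2.832 ] w 0.271 gf 50.0
t16.3 tcp [ 0.4599 -0.0805  0.1274] F [-0.1191 -0.1368 -3.4046] w 0.271 gf 50.0
t17.2 tcp [ 0.4599 -0.0804  0.1275] F [ 0.2033 -0.4562  0.5011] w 0.900 gf 0.0
t21.4 tcp [ 0.5143 -0.3724  0.0087] F [ 0.3867 -0.9651  0.6675] w 0.500 gf 0.0
t22.0 tcp [ 0.5144 -0.3726  0.0091] F [-1.5914  0.1854  1.3329] w 0.133 gf 60.0
t22.9 tcp [ 0.5143 -0.3723  0.0396] F [-0.6509  0.6382 -2.3983] w 0.135 gf 60.0
```

View pics/s45.png

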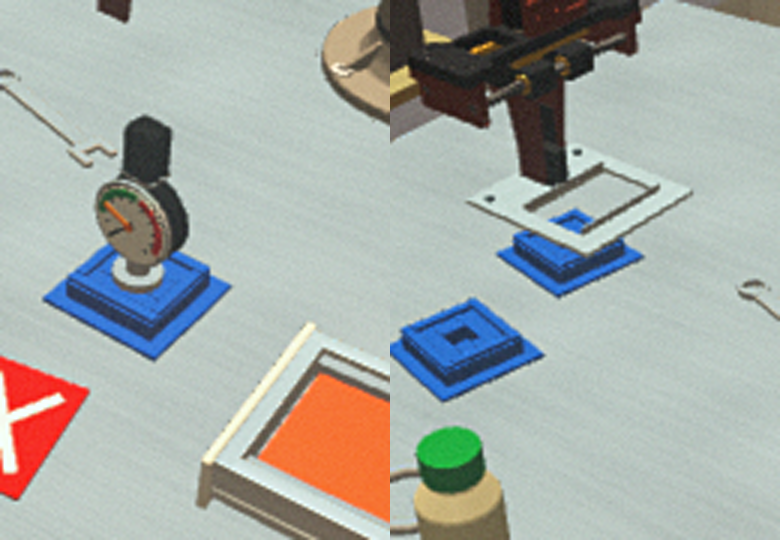

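```bash
cat >> h.py <<'E'
S=np.array([.5647,.1604,.066]); YAW=.2
def tcp(ey,ez,th,ex=0.):
    "TCP pose for the hooking edge's underside at (ex,ey,ez) mm from seat, tilt th deg"
    rz=R.from_euler("z",YAW,degrees=True); r=rz*R.from_euler("x",-th,degrees=True)
    return S+rz.apply(np.array([ex,ey,ez])/1e3)+r.apply([0,-.103,.009]), quat(YAW,-th)
def force(n=4):
    v=[]
    for _ in range(n): v.append(monitor.state()["contact_force"]); bot.sleep(.02)
    return np.mean(v,0)
E
python3 - <<'E'
from h import *
p,q=tcp(40,110,0); bot.move_l([.5645,.0,.24],q,v=.3)
p,q=tcp(44,60,12); bot.move_l(p,q,v=.2)
p,q=tcp(47,14,12); bot.move_l(p,q,v=.15); bot.sleep(.2)
f0=force(6); print("tare",f0)
ok=True
for z in (10,7,5,3,1.5):
    p,q=tcp(47,z,12); bot.move_l(p,q,v=.03); f=force()-f0; print(z,f, monitor.state()["tool_pos"]-p)
    if abs(f).max()>7: ok=False; break
if ok:
    for y in [52,56,59,61,62,63,64,65,66,67,68]:
        p,q=tcp(y,1.5,12); bot.move_l(p,q,v=.03); f=force()-f0; print("y",y,f)
        if abs(f).max()>5: break
snap("scene","s6"); snap("wrist","w6"); st()
o=cv2.imread("pics/s6.png")[200:400,380:540]; cv2.imwrite("pics/s6c.png",cv2.resize(o,None,fx=3,fy=3,interpolation=cv2.INTER_CUBIC))
E
```

```text
tare [ 0.2674 -0.3007 -1.9246]
10 [ 0.0416  0.008  -0.241 ] [-0.0001 -0.     -0.0001]
7 [-0.5026  0.5372  0.1458] [-0.0001 -0.     -0.0001]
5 [-0.367   0.0045 -0.2453] [-0. -0. -0.]
3 [-0.2717  0.1043 -0.0858] [-0. -0. -0.]
1.5 [-0.1608  0.1879 -0.0695] [-0. -0. -0.]
y 52 [-0.3121  0.0947 -0.1748]
y 56 [ 0.1613  0.2275 -0.5234]
y 59 [-0.3365  0.2215  0.0483]
y 61 [-0.005   0.1064 -0.1551]
y 62 [ 0.0711  0.4991 -0.0418]
y 63 [-0.6122 -0.0592  0.0846]
y 64 [-0.5304  0.2506 -0.0507]
y 65 [-0.5469  0.38   -0.533 ]
y 66 [-0.1641  0.2734 -0.4259]
y 67 [-0.2937  0.4151  0.2304]
y 68 [-0.4347  0.6236  0.0162]
t32.1 tcp [0.5648 0.1295 0.0977] F [ 0.6096 -0.3191 -1.9714] w 0.132 gf 60.0
```

View pics/s6c.png

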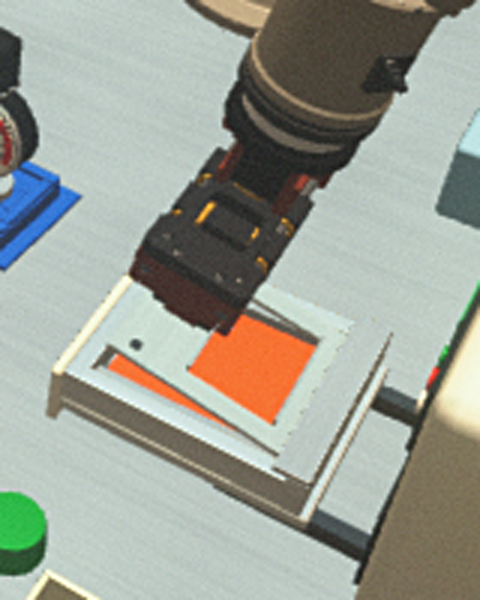

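The picture shows the frame tilted, with its far edge under the lip at about (310,420) and no contact yet. I'll keep feeding it in gently until it meets the rear wall, then turn it down.

```bash
python3 - <<'E'
from h import *
f0=force(6); yc=None
for y in np.arange(68.5,74.1,.5):
    p,q=tcp(y,1.2,12); bot.move_l(p,q,v=.02); f=force()-f0; print("y",y,f)
    if abs(f).max()>3.5: yc=y; break
if yc:
    y=yc-1.3
    p,q=tcp(y,1.2,12); bot.move_l(p,q,v=.03); f0=force(6)
    for th,z in ((9,.8),(6,.6),(4,.5),(3,.5),(2,.4),(1,.3),(0,.3)):
        p,q=tcp(y,z,th); bot.move_l(p,q,v=.04); f=force()-f0; print("th",th,f)
        if abs(f).max()>12: break
st()
E
```

```text
y 68.5 [-0.134  -0.1956  0.1367]
y 69.0 [-0.0814 -1.7454  0.6494]
y 69.5 [-1.3131 -5.0596  1.7626]
th 9 [-0.6206 -1.5766  1.008 ]
th 6 [-0.6024 -0.852   0.9567]
th 4 [-0.7331 -0.6656  0.1387]
th 3 [ 0.1542  0.8219 -0.0517]
th 2 [-0.0265  1.1858 -0.5924]
th 1 [ 0.1125  3.0131 -1.5904]
th 0 [ 0.5464  3.1757 -1.085 ]
t35.8 tcp [0.5649 0.1262 0.0753] F [ 0.0006  0.9842 -1.3454] w 0.134 gf 60.0
```

```bash
python3 - <<'E'
from h import *
snap("scene","s7")
o=cv2.imread("pics/s7.png")[270:380,390:520]; cv2.imwrite("pics/s7c.png",cv2.resize(o,None,fx=5,fy=5,interpolation=cv2.INTER_CUBIC))
E
```

```text
(no output)
```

View pics/s7c.png

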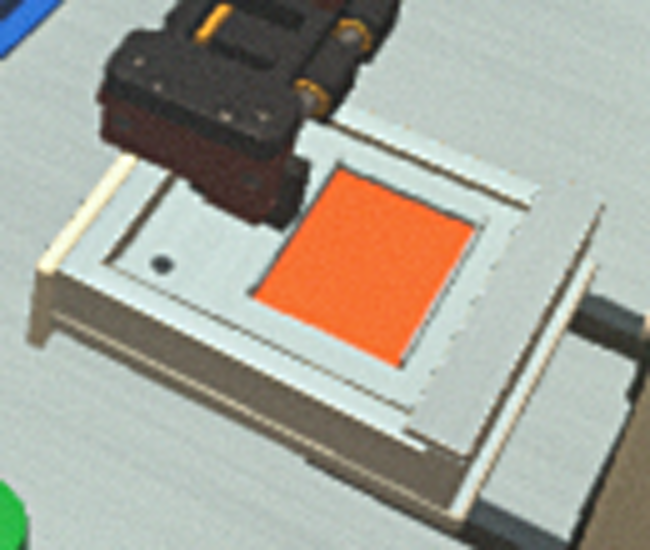

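The frame lies in the pocket with even gaps: front at about (140,215), near side (260,335), far side (430,165). Next I'll press it down lightly, release, and check that it is flush.

```bash
python3 - <<'E'
from h import *
f0=force(6); p0,q=tcp(68.2,0.3,0)
for dz in (.0003,.0006,.001,.0014,.0018,.0022):
    p=p0-[0,0,dz]; bot.move_l(p,q,v=.02); f=force()-f0; print(dz,f,monitor.state()["tool_pos"][2])
    if f[2]>6: break
eoat.gripper_to(.35); bot.sleep(.2); st()
p=monitor.state()["tool_pos"]
bot.move_l(p+[0,0,.06],v=.1); bot.move_l(p+[-.02,-.06,.2],v=.3)
bot.reach([.5,.02,.38],quat(0)); st()
snap("scene","s8"); snap("top","t8")
o=cv2.imread("pics/s8.png")[240:380,390:520]; t=cv2.imread("pics/t8.png")[195:295,140:250]
cv2.imwrite("pics/e8.png",np.hstack([cv2.resize(o,(390,420),interpolation=cv2.INTER_CUBIC),cv2.resize(t,(410,420),interpolation=cv2.INTER_CUBIC)]))
f=np.load("pics/t8.npz");K,T,D=f["camera_matrix"],f["T"],f["d"]
v,u=np.mgrid[0:480,0:640]; X=(np.stack([(u-K[0,2])/K[0,0]*D,(v-K[1,2])/K[1,1]*D,D],-1)@T[:3,:3].T+T[:3,3])
for n,c in (("front L",(.605,.10)),("front R",(.52,.10)),("mid L",(.607,.165)),("mid R",(.519,.165)),("rear L",(.605,.211)),("rear R",(.52,.211))):
    m=(np.hypot(X[...,0]-c[0],X[...,1]-c[1])<.007)&(D>0); print(n,m.sum(),np.median(X[m][:,2]))
E
```

```text
0.0003 [-0.3856  0.977   2.1551] 0.07510287938845073
0.0006 [-2.0249  1.9827  8.1794] 0.07507606412275825
t37.3 tcp [0.5648 0.1256 0.0747] F [-0.0211  0.5465 -0.5308] w 0.349 gf 0.0
t39.2 tcp [0.4995 0.022  0.3787] F [-0.2338  0.892  -0.3481] w 0.350 gf 0.0
front L 0 nan
front R 27 0.06928311675924625
mid L 0 nan
mid R 0 nan
rear L 0 nan
rear R 0 nan
  return _methods._mean(a, axis=axis, dtype=dtype,
  ret = ret.dtype.type(ret / rcount)
```

View pics/e8.png

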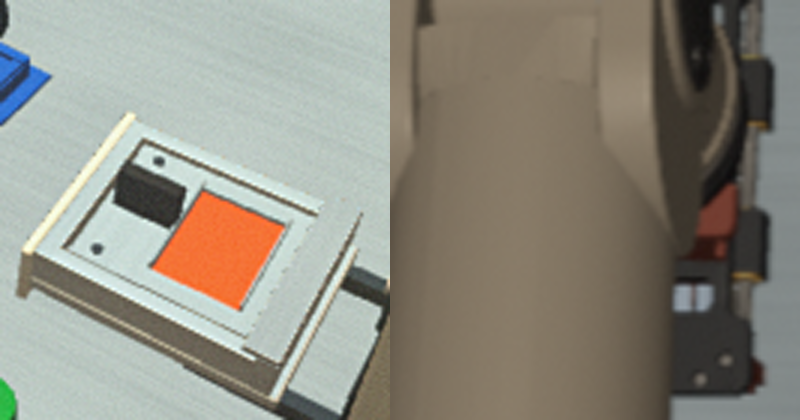

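```bash
python3 - <<'E'
from h import *
f=np.load("pics/s8.npz");K,T,D=f["camera_matrix"],f["T"],f["d"]
v,u=np.mgrid[0:480,0:640]; X=(np.stack([(u-K[0,2])/K[0,0]*D,(v-K[1,2])/K[1,1]*D,D],-1)@T[:3,:3].T+T[:3,3])
z={}
for n,c in (("front L",(.605,.115)),("front R",(.525,.115)),("mid L",(.611,.165)),("mid R",(.518,.165)),("rear L",(.60,.208)),("rear R",(.53,.208)),("bench",(.7,.13)),("grip",(.46,-.08))):
    m=(np.hypot(X[...,0]-c[0],X[...,1]-c[1])<.008)&(D>0); z[n]=np.median(X[m][:,2]); print(n,m.sum(),round(z[n],4))
if all(.064<z[k]<.076 for k in list(z)[:6]) : job.hand_in(); print("handed in")
E
```

```text
front L 45 0.07
front R 24 0.0705
mid L 52 0.0689
mid R 59 0.0686
rear L 44 0.0703
rear R 37 0.07
bench 52 -0.0002
grip 26 0.1692
the job is handed in; nothing more can be done
handed in
```

The gauge read in the green and is back upright on its rest; the aluminium carrier frame is hooked under the lip and lies flat and fully home (its top measures about 70 mm all over), the red cover was left alone, and the job is handed in.

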